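# Take a finish board out of the lever arch file

### The job

A customer wants a closer look at the finish board lying on top in the lever arch file that is open on the sloping stand. Lift the file's lever to spring the rings open, take that top board off the posts and lay it gently, samples up, flat in the dark wooden tray, then press the lever fully home so that the rings shut again over the plain grey board, which stays in the file. Do not knock the candle jar, the diffuser or the oil bottle.

Things in the scene. Friction and masses are not known exactly. Their poses are not given: they have to be found in the camera images.
- file: inner face of the open file's back cover, fixed on a stand that slopes 28 degrees and faces the customer: high side and spine towards the robot, within 20 degrees. Origin on the cover midway between the feet of the two posts; x up the slope to the spine, y level along the spine, z square out of the cover. Cover: x -139 to +95 mm, y -92 to +92; a lip 12 mm high at x -141 to -150.
- lever (a joint): lever angle (rad): 0 = home, rings shut, the lever then rising 12 degrees from the cover towards the spine; grows when lifted; stop at 1.25 (nearly square to the cover), rings fully open. Over-centre spring: below 0.45 it pulls itself shut, above it springs open. About 8 N at the cap starts it opening, 10 N starts it closing. Home means under 0.06.
- lever_hinge (a point): the lever's hinge, at x = 26, y = 0, z = 16 mm of file, its axis along the file's y.
- lever_cap (a point): centre of the black round cap on the lever's free end: a roll 15 mm thick, 22 mm long along the file's y, 57 mm from the hinge. Shut it is at x 82, z 28 mm of file, fully open at x 33, z 73. The steel bar from hinge to cap is 14 mm wide (y), 4 mm thick. The cap can turn between pads that pinch it along y.
- rings (a joint): angle of the two ring wires (5 mm thick, at y +40 and -40 mm of file, 66 mm high when shut), coupled to the lever: 0.64 x its angle. 0 = shut, tips on the posts. They hinge at x 48, z 8 mm of file and swing back towards the spine; fully open, their tips stand about 40 mm behind the posts and the posts are clear above.
- board: the finish board, on top in the file: white rigid panel 130 (x) x 148 (y) x 5 mm, 0.18 to 0.31 kg, two 9 mm holes at x 52, y +40 and -40 mm sitting round the posts. Origin at the centre of its underside, z out of its sample face. A wooden block stands near the middle, three 2 mm chips at x -42 mm. In the file its axes are those of file (within 1 degree), its origin near x -53, z 6 mm.
- board_block (a point): centre of the wooden sample block fixed on the board, at x 12, y 0, z 13 mm of board: 32 mm along the board's x, 100 mm along y, standing from 5 to 21 mm above the board's underside. To be gripped across its 32 mm.
- index: the plain grey board under the finish board, which stays on the posts: 130 x 148 x 4 mm, same holes and axes as board, origin at the centre of its underside, near x = -53, z = 2 mm of file.
- tray: dark wooden tray, fixed on the counter: outside 192 mm (x) x 212 mm (y) x 24 mm, walls and floor 8 mm thick, so 176 x 196 mm inside. Origin at the centre of its underside, z up. The board fits with its x along the tray's x, either way round.
- candle: amber candle jar with a cork lid, 72 mm across, 92 mm high, origin under its centre; leave alone
- diffuser: dark drop-shaped aroma diffuser, 116 mm across, 125 mm high, origin under its centre; leave alone
- oil: amber oil bottle, 38 mm across, 86 mm high, origin under its centre; leave alone
- post_tops (a point): midway between the tops of the two steel posts, which stand at y +40 and -40 mm of file, square to the cover, 5 mm thick, 45 mm high
- stand: the sloping wooden stand, 210 mm wide, origin on the counter under its middle, x towards its high side (to the robot), z up. file lies at x 20, z 90 mm of it. The stand spans x -115 to 105 mm, up to 135 mm high; on the high side the file's spine falls steeply and its front cover (185 mm wide) lies back on the counter to x 360 mm

How it is judged:
On the way, in this order (a step that is already met when the one before it is completed fails the run):
1. the lever is lifted and the rings have sprung open (value of joint lever above 1.1 rad), for 0.2 s.
2. the finish board lies flat in the tray, samples up, and the gripper has let go of it, the rings still open (horizontal distance between board and tray below 0.04 m and z of board in the frame of tray below 0.016 m and angle between board's own z axis and vertical below 0.08 rad and contact force between board and the fingers below 0.1 N and value of joint lever above 1 rad), for 0.2 s.
At the end, for the whole second after the job is handed in: The lever is home (0.06 rad or less) and the rings shut; the finish board lies still and flat (within 0.08 rad) on the tray's floor, samples up, its centre within 40 mm of the tray's; the plain grey board is still on the posts, lying on the cover (within about 10 mm) (value of joint each of lever, rings below 0.06 rad and horizontal distance between board and tray below 0.04 m and z of board in the frame of tray below 0.016 m and angle between board's own z axis and vertical below 0.08 rad and linear speed of board below 0.02 m/s and z of index in the frame of file between -0.004 and 0.012 m and x of index in the frame of file between -0.062 and -0.045 m); the robot touches nothing.
It fails at once if the finish board is dropped or flung (moves faster than 0.6 m/s out of the fingers) (linear speed of board above 0.6 m/s and contact force between board and the fingers below 0.2 N).
It fails at once if the candle jar, the diffuser or the oil bottle is shifted by more than 20 mm or tipped (distance of any of candle, diffuser, oil from where it was at the start of the episode above 0.02 m or angle between any of candle, diffuser, oil's own z axis and vertical above 0.35 rad).
It also fails if it takes over 72 s, if anything falls off the work surface, if the arm or the gripper's body presses on something with over 40 N, if the wrist force passes 120 N, or if a joint passes its speed limit or range.

### The arm

A 6-joint arm with a two-finger parallel gripper is mounted at the origin on the work surface. World frame = base frame: x ahead of the robot, y to its left, z up, the work surface at z = 0. Lengths are in m, angles in rad, forces in N, time in s.
With the tool pointing down it reaches from about 0.225 to 0.875 m from the base axis. Payload 3.4 kg.
Tool frame: the origin (TCP) lies at the very end of the fingers, on their centre line; the grasp point (between the pads) lies 19 mm behind it; z points along the fingers, y is the line along which they close (so a half turn about z gives the same grasp; the last joint's range is limited). The gripper opens to 85 mm and grips with 20 to 120 N. Pads are 22 mm wide; open, the fingers measure 114 mm over their backs; the gripper's body (76 mm by 85 mm) begins 54 mm behind the grasp point. The pads swing forward as they close: fully open they stand 13 mm farther back than shut.
Start: joints at [-1.263, 0.276, 1.505, -0, 1.361, -0.121], TCP at [0.239, -0.523, 0.231] pointing down, gripper open.
Joint ranges: [-2.89, 2.89], [-0.75, 2.08], [0.22, 2.7], [-1.18, 4.32], [0.11, 2.71], [-2.7, 2.7]. Speed limits (rad/s): [2.57, 2.57, 3.14, 3.14, 3.14, 3.14].

### API

Orientations are given as a rotation vector (axis times angle).
In Python, from plant import env, imaging, monitor gives the robot as it stands (env), with the cameras (imaging) and the readings (monitor).
- The arm moves only by the tool inch_along, called after "Call:" by a JSON object that holds its "api" and its "payload", one argument or row to a line. Schema: {"type":"object","properties":{"increments":{"type":"array","items":{"type":"array","items":{"type":"number"},"minItems":6,"maxItems":6},"minItems":1,"maxItems":12},"finger_gap":{"type":"number"},"grip_force":{"type":"number"},"only":{"type":"string"},"quiet":{"type":"boolean"},"lines":{"type":"string"}},"required":["increments"],"additionalProperties":false}. increments is a list of rows, 1 to 12 of them, each of 6 numbers: dx, dy, dz in m, then a rotation vector rx, ry, rz in rad; each row shifts and turns the commanded pose from where the row before left it, along the tool's axes as they then stand; what a row does not reach is not made up. A row lasts 1/10 s, in which the tool goes at most 0.05 m and 0.15 rad, less where a joint would pass 70% of its speed; a pose out of reach is approached as far as the arm can. finger_gap is the finger opening in m, set as the call begins (left out keeps the last). The fingers move at their own pace and stop on an object; grip_force is the grip in N (left out, the last holds). Time passes only in rows, so rows that do not move let the fingers close. The tool returns the time, the measured TCP pose, the force, the opening and the grip force at its end. only (a regular expression) keeps the lines of the reply that match it, lines (a string "A,B") keeps lines A to B, and quiet returns only ok. Input that does not fit is refused with a message, and nothing moves.
- monitor.observe(): the state, without advancing time (a new reading comes with each control period).
- imaging.grab_frame(name): name is "scene" or "top"; returns the picture (384x512x3 uint8, red, green, blue); there is no depth.
- imaging.camera_model(name): a dict with "fx", "fy", "cx", "cy" (pixels), "xyz" and "rotation" of the camera in the world. Camera axes: x right, y up, looking along -z (the intrinsics and any distortion apply to the point x, -y, -z); pixel columns grow to the right and rows downward; lengths in m; the calibration is good to about 2 mm. A picture is of the moment at which its call begins. camera_model takes no time and is no camera call.
- env.sign_off(): hands the job in; it is judged then, once.
The state is a dict: "t": time; "joints": joint angles; "qvel": joint speeds; "joint_efforts": joint torques, N m; "position": TCP position; "tool_rot": TCP orientation; "wrist_force": force on the tool from outside, world axes, zero at the start; "ft_torque": the same for the moment, N m; "width": finger opening in m; "grasp_force": force on a finger pad.
Only numpy, scipy, OpenCV 4.12 (cv2) and the standard library are available. Lean on these libraries where they do the work, as an engineer would, in place of code of your own. Each camera call takes 0.05 s, during which the arm holds its last target. There are 200 camera calls.

## Working session

There is one attempt and no reset: what is moved stays moved. The work goes in short steps, Python scripts to look and compute and a tool call to move; the robot and the scene stay as the last step left them, time stands still between calls to the robot, and variables do not carry over. Pictures are saved under pics/ and viewed, at most 10 in all, crops included, and the job is handed in when it is done.

```bash
ls; mkdir -p pics
```

Run:
```python
from plant import env, imaging, monitor
import cv2
for n in("scene","top"):
    cv2.imwrite(f"pics/{n}0.png",imaging.grab_frame(n)[:,:,::-1]); print(n,imaging.camera_model(n))
print(monitor.observe())
```

```text
pics
plant.py
scene {'fx': 346.60486924600326, 'fy': 346.60486924600326, 'cx': 248.31361670832595, 'cy': 190.26874349239102, 'xyz': array([ 1.09844269, -0.14841209,  0.95396497]), 'rotation': array([0.51375719, 0.42618813, 1.28899421])}
top {'fx': 493.8864593726885, 'fy': 493.8864593726885, 'cx': 247.73756670761827, 'cy': 182.5046524300717, 'xyz': array([ 0.21851148, -0.01906446,  1.7434188 ]), 'rotation': array([ 0.15464023, -0.12605746, -1.55898502])}
{'t': 0.1, 'joints': array([-1.26299404e+00,  2.76576801e-01,  1.50595575e+00,  1.14043312e-06,
        1.36073957e+00, -1.21019381e-01]), 'qvel': array([-0.0002933 , -0.00168239, -0.00521633, -0.00016251, -0.00030139,
       -0.00145271]), 'joint_efforts': array([ 1.34172147e-03, -4.17698157e+01, -2.46406406e+01, -2.34801910e-04,
        5.79634972e-03, -2.75455285e-06]), 'position': array([ 0.23893131, -0.52250776,  0.23052077]), 'tool_rot': array([-3.06802233e+00, -6.68086117e-01,  2.44144477e-04]), 'wrist_force': array([-0.09426112,  0.33688051, -0.56115195]), 'ft_torque': array([0.00314305, 0.01509911, 0.00147326]), 'grasp_force': 0.0, 'width': 0.08527139249357467}
```

View pics/scene0.png

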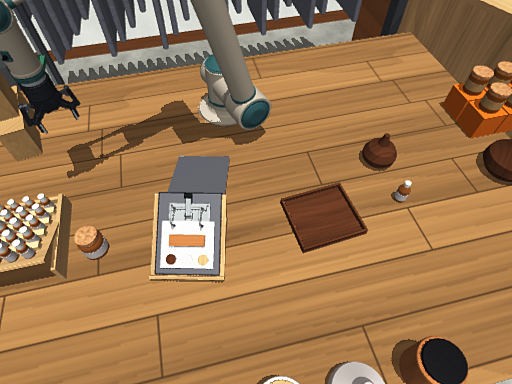

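View pics/top0.png

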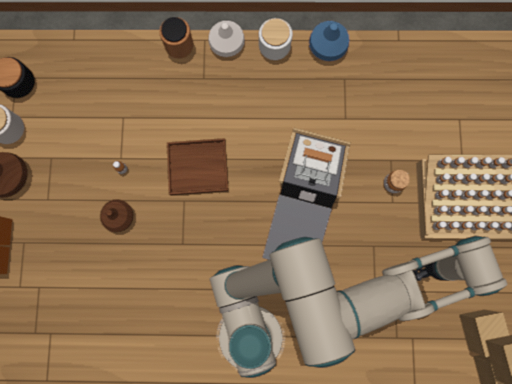

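Scene view: the file is at about (188,235), the tray at (324,217), the candle at (92,242), the diffuser at (380,152) and the oil at (403,191). Top view: the file is at (315,165), the tray at (198,166), the candle at (398,182), the diffuser at (117,215) and the oil at (120,168). Next I'll enlarge the file in both views.

Create h.py:
```python
import numpy as np, cv2
from scipy.spatial.transform import Rotation as R
from plant import env, imaging, monitor
def cam(n):
    c=imaging.camera_model(n); return c,R.from_rotvec(c["rotation"]).as_matrix()
def proj(n,X):
    c,M=cam(n); p=(np.atleast_2d(X)-c["xyz"])@M
    return np.c_[c["fx"]*p[:,0]/-p[:,2]+c["cx"], c["fy"]*p[:,1]/p[:,2]+c["cy"]]
def ray(n,uv):
    c,M=cam(n); d=np.array([(uv[0]-c["cx"])/c["fx"],-(uv[1]-c["cy"])/c["fy"],-1]); return c["xyz"],M@d
def onz(n,uv,z):
    o,d=ray(n,uv); return o+d*(z-o[2])/d[2]
def tri(a,b):  # scene uv, top uv
    (o1,d1),(o2,d2)=ray("scene",a),ray("top",b)
    s,*_=np.linalg.lstsq(np.c_[d1,-d2],o2-o1,rcond=None)
    p,q=o1+d1*s[0],o2+d2*s[1]; return (p+q)/2,np.linalg.norm(p-q)
```

Run:
```python
import cv2,numpy as np
a=cv2.imread("pics/scene0.png")[150:290,140:240]; b=cv2.imread("pics/top0.png")[125:215,270:360]
a=cv2.resize(a,(400,560),interpolation=cv2.INTER_CUBIC);b=cv2.resize(b,(400,400),interpolation=cv2.INTER_CUBIC)
b=cv2.copyMakeBorder(b,0,160,0,0,cv2.BORDER_CONSTANT)
cv2.imwrite("pics/crop.png",np.hstack([a,b]))
from h import *
for n in("scene","top"):
    im=cv2.imread(f"pics/{n}0.png"); hsv=cv2.cvtColor(im,cv2.COLOR_BGR2HSV)
    x,y=(188,240) if n=="scene" else (318,156); print(n,"block hsv",hsv[y,x], "tray", hsv[(217,166)[n=="top"],(324,198)[n=="top"]])
    m=cv2.inRange(hsv,(5,150,120),(16,255,255)); 
    k,l,s,c=cv2.connectedComponentsWithStats(m)
    for i in range(1,k):
        if s[i,4]>40: print(n,"blk",c[i],s[i])
    m=cv2.inRange(hsv,(0,0,0),(14,255,115))
    k,l,s,c=cv2.connectedComponentsWithStats(m)
    for i in range(1,k):
        if 1500<s[i,4]<9000:
            cc=max(cv2.findContours((l==i).astype('uint8'),0,2)[0],key=cv2.contourArea)
            print(n,"tray",c[i],s[i],cv2.approxPolyDP(cc,8,True).reshape(-1,2).tolist(),cv2.minAreaRect(cc))
```

```text
scene block hsv [ 13 166 227] tray [ 10 169 104]
scene blk [333.68  44.44] [312  41  44   8  75]
scene blk [296.22222222  50.2       ] [284  48  27   7  45]
scene blk [260.07741935  79.65806452] [245  53  32  73 155]
scene blk [181.38541667  68.0625    ] [159  64  42   9  96]
scene blk [112.69101124  78.20224719] [ 67  71  91  17 178]
scene blk [486.63330381 114.47032772] [ 448   83   64   56 1129]
scene blk [183.32624113 165.68085106] [155 151  67  42 141]
scene blk [228.54098361 173.45901639] [226 156   7  38  61]
scene blk [406.79816514 189.33944954] [401 178  13  26 109]
scene blk [ 41.52941176 195.90196078] [ 34 190  15  14  51]
scene blk [ 19.78125    199.11458333] [  5 193  29  14  96]
scene blk [231.77966102 234.37288136] [226 227  16  13  59]
scene blk [186.34383202 239.96062992] [169 235  36  11 381]
scene blk [ 88.8372093  246.38372093] [ 76 237  24  14  86]
scene blk [427.04494382 357.48689139] [417 335  37  49 267]
scene blk [364.01176471 364.35294118] [338 359  45  19  85]
scene blk [466.42 373.74] [460 360  13  24  50]
scene blk [288.70909091 376.47272727] [272 373  30  11  55]
scene tray [322.20179876 217.40219224] [ 280  183   88   70 3558] [[339, 183], [281, 198], [303, 252], [366, 232]] ((323.2281494140625, 215.62039184570312), (58.609615325927734, 75.14677429199219), 72.8240966796875)
top block hsv [ 13 140 173] tray [ 11 152 109]
top tray [256.1800157    6.48390263] [   0    2  512   11 5094] [[0, 2], [0, 11], [511, 11], [511, 2]] ((255.5, 7.0), (10.0, 511.0), 90.0)
top tray [197.22601351 166.45236486] [ 167  139   62   57 2960] [[225, 140], [168, 143], [169, 194], [227, 191]] ((196.99490356445312, 166.92893981933594), (53.150299072265625, 59.70502853393555), 85.91438293457031)
```

View pics/crop.png

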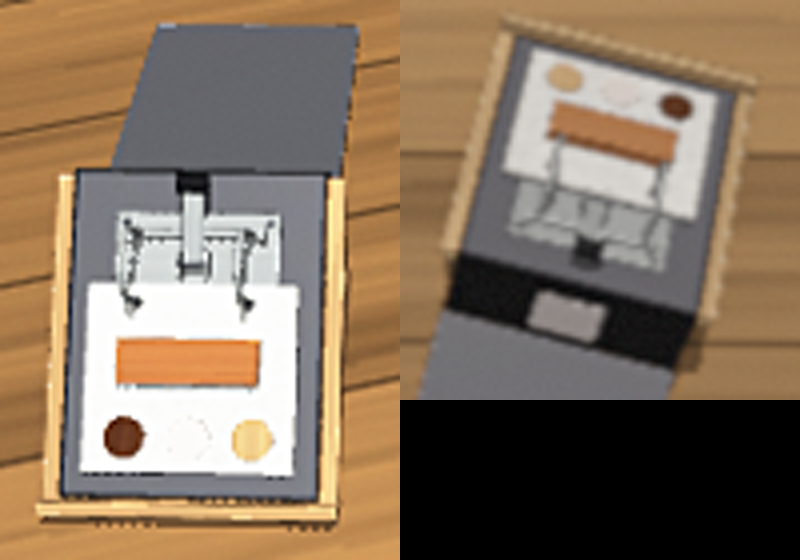

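The enlarged crop shows the white board's corners, the block, the chips (dark chip at scene left, top right), the rings and posts, and the lever cap near the spine (scene (188,196), top (312,181)).

Run:
```python
from h import *
s=lambda x,y:(x/4+140-.375,y/4+150-.375); t=lambda x,y:((x-400)/4.444+270-.39,y/4.444+125-.39)
P=[]
F=[(-118,1,11),(-118,-1,11),(12,1,11),(12,-1,11)]
for a,b in [((80,472),(718,93)),((292,475),(525,50)),((90,282),(697,218)),((298,287),(503,172)),((188,190),(587,252)),
   ((118,339),(672,164)),((261,341),(549,138)),((118,386),(679,128)),((259,386),(559,102)),((78,170),(694,313)),((327,178),(455,252))]:
    p,e=tri(s(*a),t(*b)); P.append(p); print(p.round(4),round(e,4))
P=np.array(P)
# file axes y sign: x_file ~ -X, z up => y_file ~ -Y ; which side?
th=np.radians(28)
def Rf(yaw): # x up-slope, heading yaw
    h=np.array([np.cos(yaw),np.sin(yaw),0]); x=h*np.cos(th)+np.array([0,0,np.sin(th)]); z=-h*np.sin(th)+np.array([0,0,np.cos(th)])
    return np.c_[x,np.cross(z,x),z]
d1=P[2]+P[3]-P[0]-P[1]; print("slope",np.degrees(np.arctan2(d1[2],np.hypot(*d1[:2]))),np.linalg.norm(d1)/2)
d2=P[3]-P[2]+P[1]-P[0]+P[6]-P[5]+P[8]-P[7]+P[10]-P[9]
print("yaws",np.degrees(np.arctan2(d1[1],d1[0])),np.degrees(np.arctan2(d2[1],d2[0])))
# block corners top z=27(file), x -41+-16,y+-50
blk=[(-25,50,27),(-25,-50,27),(-57,50,27),(-57,-50,27)]
sd=np.sign(Rf(np.arctan2(d1[1],d1[0]))[:,1]@(P[0]-P[1]))
L=np.array([(-118,74,11),(-118,-74,11),(12,74,11),(12,-74,11),(82,0,32)]+blk+[(95,92,0),(95,-92,0)])*np.array([1,sd,1])/1000
A=L-L.mean(0);B=P-P.mean(0)
Rk,rs=R.align_vectors(B,A); M=Rk.as_matrix(); print("kabsch",M.round(3).tolist(),"rms",rs, "yaw",np.degrees(np.arctan2(M[1,0],M[0,0])),"tilt",np.degrees(np.arcsin(M[2,0])),"roll",np.degrees(np.arcsin(M[2,1])))
yaw=np.arctan2(M[1,0],M[0,0]); M=Rf(yaw)
T=P.mean(0)-M@L.mean(0); print("file origin",T,"sd",sd); print(((P-(L@M.T+T))*1000).round(1))
for n,cs in (("scene",[[339,183],[281,198],[303,252],[366,232]]),("top",[[225,140],[168,143],[169,194],[227,191]])):
    q=np.array([onz(n,c,.024) for c in cs]); print(n,q.round(3).tolist(),q.mean(0).round(4))
for n,u,z in (("top",(398,178),.09),("top",(117,215),.06),("top",(119,167),.05),("scene",(90,233),.09),("scene",(380,152),.05),("scene",(403,191),.04)): print(n,onz(n,u,z).round(3))
```

```text
[ 0.6609 -0.3151  0.0419] 0.0018
[ 0.6966 -0.1668  0.0377] 0.0069
[ 0.547  -0.2855  0.1033] 0.0029
[ 0.5833 -0.1404  0.0979] 0.0002
[ 0.5131 -0.2009  0.1424] 0.0042
[ 0.5915 -0.2706  0.0923] 0.0
[ 0.6132 -0.1752  0.086 ] 0.0039
[ 0.6224 -0.277   0.082 ] 0.0024
[ 0.6437 -0.1831  0.0789] 0.0055
[ 0.4694 -0.2788  0.1332] 0.0012
[ 0.5154 -0.1031  0.1268] 0.002
slope 27.45250710770518 0.13183690041860383
yaws 166.15352365233534 76.25516587747737
kabsch [[-0.857, -0.24, 0.456], [0.228, -0.97, -0.083], [0.463, 0.033, 0.886]] rms 0.01577069791851719 yaw 165.1190103618158 tilt 27.569193701913246 roll 1.8799283550858386
file origin [ 0.5712808  -0.21370329  0.08261391] sd 1.0
[[ 2.9 -1.8  5. ]
 [ 0.7  3.5  0.8]
 [-0.  -1.7  5.3]
 [-1.7  0.4 -0.1]
 [-2.8 -2.  -6.9]
 [-0.6  0.3 -2.5]
 [-4.6 -0.9 -8.7]
 [ 3.   1.2  2.4]
 [-1.3 -1.6 -0.8]
 [ 2.8  2.3  6. ]
 [ 1.5  0.2 -0.4]]
scene [[0.492, 0.291, 0.024], [0.504, 0.086, 0.024], [0.702, 0.095, 0.024], [0.685, 0.3, 0.024]] [0.5958 0.1931 0.024 ]
top [[0.684, 0.097, 0.024], [0.672, 0.302, 0.024], [0.487, 0.292, 0.024], [0.499, 0.087, 0.024]] [0.5854 0.1943 0.024 ]
top [ 0.536 -0.497  0.09 ]
top [0.407 0.462 0.06 ]
top [0.578 0.467 0.05 ]
scene [ 0.532 -0.489  0.09 ]
scene [0.418 0.466 0.05 ]
scene [0.582 0.47  0.04 ]
```

Run:
```python
from h import *
s=lambda x,y:(x/4+140-.375,y/4+150-.375); t=lambda x,y:((x-400)/4.444+270-.39,y/4.444+125-.39)
th=np.radians(28);c,si=np.cos(th),np.sin(th)
C=[((80,472),(718,93)),((292,475),(525,50)),((90,282),(697,218)),((298,287),(503,172)),((188,190),(587,252)),
   ((118,339),(672,164)),((261,341),(549,138)),((118,386),(679,128)),((259,386),(559,102)),((78,170),(694,313)),((327,178),(455,252))]
L=np.array([(-118,74,11),(-118,-74,11),(12,74,11),(12,-74,11),(82,0,34),(-25,50,27),(-25,-50,27),(-57,50,27),(-57,-50,27),(95,92,0),(95,-92,0)])/1000
H=.09+L[:,0]*si+L[:,2]*c
hx=L[:,0]*c-L[:,2]*si; A=np.c_[hx,L[:,1]]
for k,n in enumerate(("scene","top")):
    Q=np.array([onz(n,(s if k==0 else t)(*C[i][k]),H[i])[:2] for i in range(11)])
    a=A-A.mean(0);b=Q-Q.mean(0)
    yaw=np.arctan2((a[:,0]*b[:,1]-a[:,1]*b[:,0]).sum(),(a*b).sum())
    r=np.array([[np.cos(yaw),-np.sin(yaw)],[np.sin(yaw),np.cos(yaw)]])
    T=Q.mean(0)-r@A.mean(0); print(n,np.degrees(yaw),T); print(((Q-A@r.T-T)@r*1000).round(1).tolist())
```

```text
scene 165.13384044264816 [ 0.57573802 -0.21315064]
[[0.1, 1.1], [1.1, 0.7], [2.8, 1.1], [1.6, 0.5], [-4.0, 2.3], [-0.4, -1.3], [0.0, -1.0], [-0.7, -2.9], [1.3, -0.6], [1.0, -1.1], [-2.8, 1.1]]
top 165.7930614715992 [ 0.56948396 -0.21316841]
[[-3.8, 3.0], [0.0, -5.7], [-1.3, 2.8], [0.8, 0.0], [5.0, -1.1], [1.9, -0.6], [5.5, 3.8], [-2.9, -0.4], [0.1, 5.1], [-2.5, -4.5], [-2.8, -2.5]]
```

Add to h.py:
```python
th=np.radians(28); YAW=np.radians(165.2); FO=np.array([.574,-.2132,.09]); TO=np.array([.589,.194,0]); TY=np.radians(3.3)
hh=np.array([np.cos(YAW),np.sin(YAW),0]); fx=hh*np.cos(th)+[0,0,np.sin(th)]; fz=-hh*np.sin(th)+[0,0,np.cos(th)]
FR=np.c_[fx,np.cross(fz,fx),fz]
def f2w(*p): return FO+FR@(np.array(p)/1000)
def w2f(p): return (FR.T@(np.array(p)-FO)*1000).round(1)
def to(p,z,y):
    "delta from measured pose to TCP p with tool z,y axes: rotation first, then shift (both tool axes)"
    s=monitor.observe(); M=R.from_rotvec(s["tool_rot"]).as_matrix(); best=None
    z=np.array(z)/np.linalg.norm(z)
    for sg in(1,-1):
        yy=sg*np.array(y); yy=yy-z*(yy@z); yy/=np.linalg.norm(yy); G=np.c_[np.cross(yy,z),yy,z]
        rv=R.from_matrix(M.T@G).as_rotvec()
        if best is None or np.linalg.norm(rv)<np.linalg.norm(best[0]): best=(rv,G)
    d=np.array(p)-s["position"]
    print("rot",best[0].round(3),"then shift",(best[1].T@d).round(4),"| shift now",(M.T@d).round(4),"tcp file",w2f(s["position"]), "t",s["t"])
```

Run:
```python
from h import *
D=[0,0,-1]
cap=f2w(82,0,28); print("cap",cap, f2w(33,0,73))
to(cap+[0,0,.08-.019],D,FR[:,1])
```

```text
cap [ 0.51670943 -0.19806318  0.1532192 ] [ 0.57896382 -0.2145115   0.16994774]
rot [-0.002  0.     0.687] then shift [ 0.1857 -0.3846  0.0163] | shift now [ 0.3875 -0.1795  0.0167] tcp file [282.2 384.6   9.1] t 0.1
```

Call:
{"api": "inch_along", "payload": {
  "increments": [
    [0,0,0,0,0,0.137],
    [0,0,0,0,0,0.137],
    [0,0,0,0,0,0.137],
    [0,0,0,0,0,0.137],
    [0,0,0,0,0,0.137],
    [0.018,-0.038,0,0,0,0],
    [0.018,-0.038,0,0,0,0],
    [0.018,-0.038,0,0,0,0],
    [0.018,-0.038,0,0,0,0],
    [0.018,-0.038,0,0,0,0],
    [0.018,-0.038,0,0,0,0],
    [0.018,-0.038,0,0,0,0]
  ],
  "finger_gap": 0.045,
  "grip_force": 30
}}

```text
t: 1.3
position: [0.429, -0.296, 0.231]
tool_rot: [-3.116, 0.402, 0.001]
wrist_force: [-0.2, -0.1, 0.3]
width: 0.0451
grasp_force: 0.0
```

Run:
```python
from h import *
cap=f2w(82,0,28); to(cap+[0,0,.06-.019],[0,0,-1],FR[:,1])
```

```text
rot [-0.     0.     0.002] then shift [ 0.0597 -0.1171  0.0368] | shift now [ 0.06   -0.117   0.0368] tcp file [171.3 117.1  68.7] t 1.3
```

Call:
{"api": "inch_along", "payload": {
  "increments": [
    [0.015,-0.029,0,0,0,0],
    [0.015,-0.029,0,0,0,0],
    [0.015,-0.029,0,0,0,0],
    [0.015,-0.029,0.01,0,0,0],
    [0,0,0.02,0,0,0],
    [0,0,0,0,0,0],
    [0,0,0,0,0,0]
  ]
}}

```text
t: 2.0
position: [0.5153, -0.2005, 0.2009]
tool_rot: [-3.116, 0.401, 0.003]
wrist_force: [-0.1, 0.2, 0.6]
width: 0.0449
grasp_force: 0.0
```

Run:
```python
from h import *
cap=f2w(82,0,28); to(cap+[0,0,-.019],[0,0,-1],FR[:,1])
im=imaging.grab_frame("scene")[:,:,::-1]; cv2.imwrite("pics/s1.png",cv2.resize(im[130:270,130:250],(600,600*140//120),interpolation=cv2.INTER_CUBIC)[:600])
```

```text
rot [-0.     0.002  0.002] then shift [ 0.0007 -0.0027  0.0667] | shift now [ 0.0008 -0.0027  0.0667] tcp file [105.    2.7  69.8] t 2.0
```

View pics/s1.png

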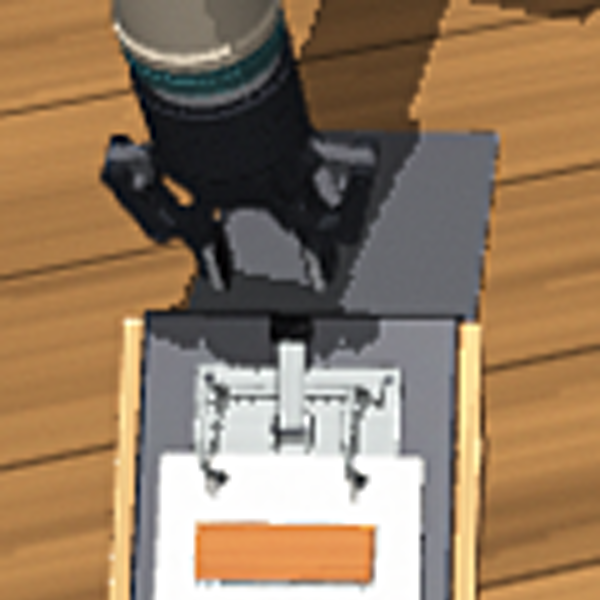

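Gripper tips at scene about (183.6,188), the lever cap at about (188.4,195.6). I'll compare these with the projections.

Run:
```python
from h import *
p=monitor.observe()["position"]
y=FR[:,1]
print(proj("scene",[p,p+y*.0225,p-y*.0225,p+[0,0,.005]+y*.0225, p+[0,0,.005]-y*.0225, p+[0,0,-.04],f2w(82,0,28),f2w(82,0,35.5),f2w(82,11,28),f2w(82,-11,28)]).round(1))
print("postfeet/lever hinge",proj("scene",[f2w(26,0,16),f2w(0,40,45),f2w(0,-40,45)]).round(1))
im=imaging.grab_frame("scene"); g=im[185:208,178:200].astype(int).sum(2); 
print(g)
```

```text
[[184.  185.5]
 [175.7 185.4]
 [192.3 185.6]
 [175.4 184.3]
 [192.  184.5]
 [186.4 193.9]
 [187.9 195.7]
 [187.4 195.4]
 [184.1 195.7]
 [191.8 195.8]]
postfeet/lever hinge [[188.  215.9]
 [171.  224.5]
 [200.1 225. ]]
[[151 143 139 138 139 134 172 316 314 307 304 310 317 195 388 382 116  57
   91 173 155 148]
 [159 154 162 158 153 156 146 141 137 138 137 178 299 167 303 395 223 106
  131 165 153 185]
 [161 162 162 161 164 160 165 156 155 160 156 151 146 148 218 383 301 151
  162 159 150 221]
 [160 163 160 164 162 162 164 162 163 160 162 157 156 148 121 194 180 157
  154 153 189 350]
 [163 163 160 163 161 163 162 163 156 167 157 167 164 158 159 155 155 162
  155 156 226 339]
 [162 167 164 165 166 164 166 171 164 164 167 166 166 162 167 165 162 163
  159 191 331 341]
 [149 155 155 149 152 154 157 160 165 160 162 164 160 164 159 153 163 161
  154 148 173 334]
 [ 90  89  89  85  89  79  69  75 118 111 115 116 109 103 108 103 100 102
  102  98 115 209]
 [146 150 147 144 151 142  30  25  26  30  36  37  30  36  97 127 114 114
  111 111 107  99]
 [224 223 220 222 227 217  65  36  47  45  35
[... 557 characters left out ...]
1 677 584 153 199 201 193 202
  256 287 444 405]
 [202 201 200 205 202 202 160 264 686 648 655 665 591 137 194 254 247 284
  429 414 409 409]
 [199 193 191 188 191 183 149 248 678 643 656 666 583 128 247 437 406 372
  394 388 386 381]
 [277 409 384 276 409 397 359 323 662 643 656 659 571 217 453 534 469 381
  477 472 469 468]
 [500 736 690 501 731 725 695 513 645 639 655 651 578 490 717 699 698 700
  695 694 693 697]
 [695 694 692 699 691 693 667 493 641 638 652 642 612 692 682 677 674 676
  673 679 677 677]
 [651 646 648 637 638 667 641 476 645 634 652 644 599 651 646 632 630 632
  629 637 633 635]
 [579 564 555 513 534 645 615 451 642 634 650 644 590 596 590 554 552 552
  549 549 519 498]]
```

Call:
{"api": "inch_along", "payload": {
  "increments": [
    [0.001,-0.003,0.022,0,0,0],
    [0,0,0.022,0,0,0],
    [0,0,0.022,0,0,0],
    [0,0,0,0,0,0],
    [0,0,0,0,0,0]
  ]
}}

```text
t: 2.6
position: [0.5177, -0.1987, 0.1362]
tool_rot: [3.115, -0.403, 0.001]
wrist_force: [0.5, -0.3, -0.4]
width: 0.045
grasp_force: 0.0
```

Call:
{"api": "inch_along", "payload": {
  "increments": [
    [0,0,0,0,0,0],
    [0,0,0,0,0,0],
    [0,0,0,0,0,0],
    [0,0,0,0,0,0],
    [0,0,0,0,0,0],
    [0,0,0,0,0,0]
  ],
  "finger_gap": 0.01,
  "grip_force": 40
}}

```text
t: 3.2
position: [0.5183, -0.1994, 0.1372]
tool_rot: [3.113, -0.4, 0.005]
wrist_force: [-2.2, -3.4, 5.6]
width: 0.0211
grasp_force: 39.7
```

```bash
python3 - <<'E'
from h import *
cap=f2w(82,0,28); to(cap+[0,0,-.019],[0,0,-1],FR[:,1])
M=R.from_rotvec(monitor.observe()["tool_rot"]).as_matrix(); c=[f2w(26+57*np.cos(a+.21),0,16+57*np.sin(a+.21)) for a in np.linspace(0,1.2,7)]
print((np.diff(c,axis=0)@M).round(4))
E
```

```text
rot [ 0.003 -0.003  0.002] then shift [-0.0019 -0.0009  0.0029] | shift now [-0.0019 -0.0009  0.0029] tcp file [72.8  0.9 14.7] t 3.2
[[ 0.0082  0.     -0.0079]
 [ 0.0096  0.     -0.0061]
 [ 0.0106  0.     -0.0041]
 [ 0.0112  0.     -0.0019]
 [ 0.0114  0.      0.0004]
 [ 0.0111  0.      0.0026]]
```

Call:
{"api": "inch_along", "payload": {
  "increments": [
    [0.004,0,-0.004,0,0,0],
    [0.004,0,-0.004,0,0,0],
    [0.005,0,-0.003,0,0,0],
    [0.005,0,-0.003,0,0,0],
    [0.005,0,-0.002,0,0,0],
    [0.005,0,-0.002,0,0,0],
    [0.0055,0,-0.001,0,0,0],
    [0.0055,0,-0.001,0,0,0],
    [0.011,0,0,0,0,0],
    [0.011,0,0.003,0,0,0],
    [0,0,0,0,0,0],
    [0,0,0,0,0,0]
  ]
}}

```text
t: 4.4
position: [0.5798, -0.2156, 0.1526]
tool_rot: [3.113, -0.401, 0.01]
wrist_force: [3.8, -5.7, -1.1]
width: 0.0204
grasp_force: 39.9
```

Run:
```python
from h import *
im=imaging.grab_frame("scene")[:,:,::-1]; cv2.imwrite("pics/s2.png",cv2.resize(im[130:270,130:250],(480,560),interpolation=cv2.INTER_CUBIC))
to(f2w(33,0,73)+[0,0,-.019],[0,0,-1],FR[:,1])
```

```text
rot [ 0.002 -0.007  0.002] then shift [-0.001  -0.0008  0.0017] | shift now [-0.0011 -0.0009  0.0017] tcp file [23.9  0.8 58.2] t 4.45
```

View pics/s2.png

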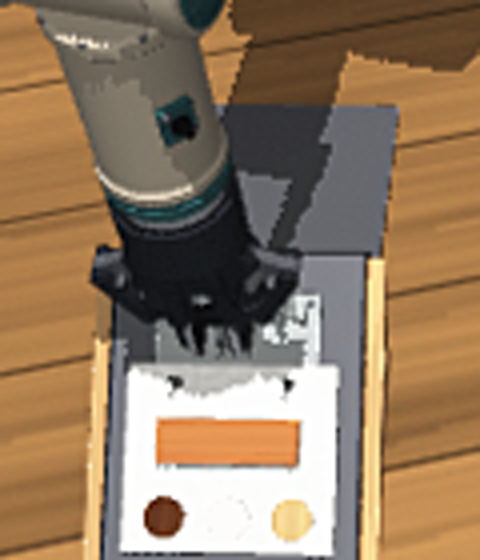

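The lever is up and the rings have swung back: only the post tips show, at crop (175,383) and (288,383). Release and retreat.

Call:
{"api": "inch_along", "payload": {
  "increments": [
    [0,0,0,0,0,0],
    [0,0,0,0,0,0],
    [0,0,0,0,0,0],
    [0,0,-0.03,0,0,0],
    [0,0,-0.04,0,0,0],
    [0,0,-0.04,0,0,0],
    [0,0,-0.02,0,0,0],
    [0,0,0,0,0,0]
  ],
  "finger_gap": 0.036
}}

```text
t: 5.25
position: [0.5781, -0.2136, 0.2863]
tool_rot: [3.114, -0.401, 0.012]
wrist_force: [0.2, -0.5, -0.3]
width: 0.0363
grasp_force: 0.0
```

```bash
python3 - <<'E'
from h import *
to(f2w(-41,0,100),-FR[:,2],FR[:,0])
E
```

```text
rot [ 0.39  -0.388 -1.533] then shift [-0.0007  0.1295  0.0753] | shift now [0.0781 0.0007 0.1279] tcp file [ 88.5  -0.7 175.3] t 5.25
```

Call:
{"api": "inch_along", "payload": {
  "increments": [
    [0,0,0,0.0355,-0.0353,-0.1394],
    [0,0,0,0.0355,-0.0353,-0.1394],
    [0,0,0,0.0355,-0.0353,-0.1394],
    [0,0,0,0.0355,-0.0353,-0.1394],
    [0,0,0,0.0355,-0.0353,-0.1394],
    [0,0,0,0.0355,-0.0353,-0.1394],
    [0,0,0,0.0355,-0.0353,-0.1394],
    [0,0,0,0.0355,-0.0353,-0.1394],
    [0,0,0,0.0355,-0.0353,-0.1394],
    [0,0,0,0.0355,-0.0353,-0.1394],
    [0,0,0,0.0355,-0.0353,-0.1394],
    [0,0,0,0,0,0]
  ],
  "finger_gap": 0.056
}}

```text
t: 6.45
position: [0.5771, -0.2122, 0.2792]
tool_rot: [-2.147, -1.657, 0.422]
wrist_force: [0.1, -0.5, -0.3]
width: 0.0558
grasp_force: 0.0
```

```bash
python3 - <<'E'
from h import *
to(f2w(-41,0,60),-FR[:,2],FR[:,0]); print(monitor.observe()["joints"].round(2))
E
```

```text
rot [-0.013 -0.001  0.002] then shift [-0.0018  0.1275  0.1083] | shift now [-0.0022  0.1288  0.1067] tcp file [ 86.5  -1.8 168.3] t 6.45
[-0.42  0.62  0.93 -0.09  2.09 -0.19]
```

Call:
{"api": "inch_along", "payload": {
  "increments": [
    [-0.002,0.032,0,-0.013,0,0.002],
    [0,0.032,0,0,0,0],
    [0,0.032,0,0,0,0],
    [0,0.032,0,0,0,0],
    [0,0,0.027,0,0,0],
    [0,0,0.027,0,0,0],
    [0,0,0.027,0,0,0],
    [0,0,0.027,0,0,0],
    [0,0,0,0,0,0],
    [0,0,0,0,0,0]
  ]
}}

```text
t: 7.45
position: [0.6366, -0.2315, 0.1269]
tool_rot: [-2.165, -1.66, 0.411]
wrist_force: [0.5, -0.3, 0.2]
width: 0.056
grasp_force: 0.0
```

```bash
python3 - <<'E'
from h import *
to(f2w(-41,0,13),-FR[:,2],FR[:,0])
im=imaging.grab_frame("scene")[:,:,::-1]; cv2.imwrite("pics/s3.png",cv2.resize(im[150:290,130:250],(480,560),interpolation=cv2.INTER_CUBIC))
E
```

```text
rot [ 0.004 -0.001 -0.004] then shift [0.0017 0.0008 0.0502] | shift now [0.0017 0.0005 0.0502] tcp file [-40.2   1.7  63.2] t 7.45
```

View pics/s3.png

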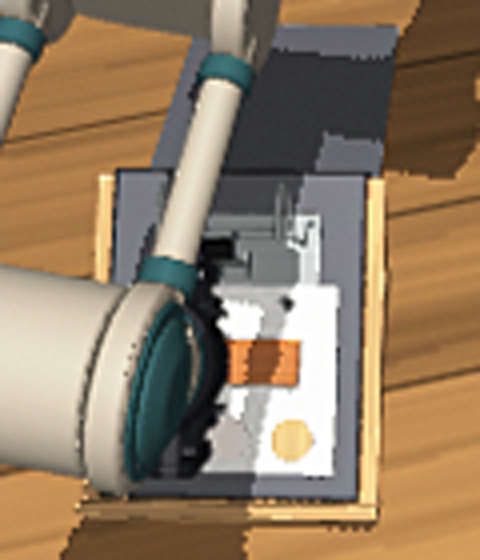

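The gripper straddles the block (crop about (265,362)), and the ring and lever stand open behind it. Descend and grip.

Call:
{"api": "inch_along", "payload": {
  "increments": [
    [0.002,0.001,0.025,0,0,0],
    [0,0,0.015,0,0,0],
    [0,0,0.008,0,0,0],
    [0,0,0.003,0,0,0],
    [0,0,0,0,0,0],
    [0,0,0,0,0,0]
  ]
}}

```text
t: 8.1
position: [0.6162, -0.2241, 0.0821]
tool_rot: [-2.166, -1.664, 0.409]
wrist_force: [0.6, 0.4, -0.1]
width: 0.0558
grasp_force: 0.0
```

Call:
{"api": "inch_along", "payload": {
  "increments": [
    [0,0,0,0,0,0],
    [0,0,0,0,0,0],
    [0,0,0,0,0,0],
    [0,0,0,0,0,0],
    [0,0,0,0,0,0],
    [0,0,0,0,0,0]
  ],
  "finger_gap": 0.02,
  "grip_force": 60
}}

```text
t: 8.7
position: [0.6148, -0.2236, 0.0828]
tool_rot: [-2.163, -1.662, 0.412]
wrist_force: [-0.4, -0.5, 4.9]
width: 0.0304
grasp_force: 61.6
```

```bash
python3 - <<'E'
from h import *
to(f2w(-41,0,13),-FR[:,2],FR[:,0])
E
```

```text
rot [ 0.004 -0.001 -0.002] then shift [-0.0003  0.0004  0.0004] | shift now [-0.0003  0.0004  0.0004] tcp file [-40.6  -0.3  13.4] t 8.7
```

Call:
{"api": "inch_along", "payload": {
  "increments": [
    [0,0,-0.006,0,0,0],
    [0,0,-0.008,0,0,0],
    [0,0,-0.01,0,0,0],
    [0,0,-0.01,0,0,0],
    [0,0,-0.01,0,0,0],
    [0,0,-0.01,0,0,0],
    [0,0,-0.02,0,0,0],
    [0,0,-0.02,0,0,0],
    [0,0,-0.02,0,0,0],
    [0,0,0,0,0,0],
    [0,0,0,0,0,0]
  ]
}}

```text
t: 9.8
position: [0.6672, -0.2375, 0.1819]
tool_rot: [-2.165, -1.664, 0.409]
wrist_force: [-0.5, 0.7, -1.9]
width: 0.0304
grasp_force: 60.9
```

```bash
python3 - <<'E'
from h import *
to(TO+[0,0,.2],[0,0,-1],[np.cos(TY),np.sin(TY),0])
im=imaging.grab_frame("scene")[:,:,::-1]; cv2.imwrite("pics/s4.png",cv2.resize(im[130:290,100:260],(560,560),interpolation=cv2.INTER_CUBIC))
E
```

```text
rot [-0.478 -0.076 -0.312] then shift [ 0.4352 -0.0532 -0.0181] | shift now [ 0.3968 -0.1737  0.0703] tcp file [-41.9  -0.3 126.3] t 9.8
```

View pics/s4.png

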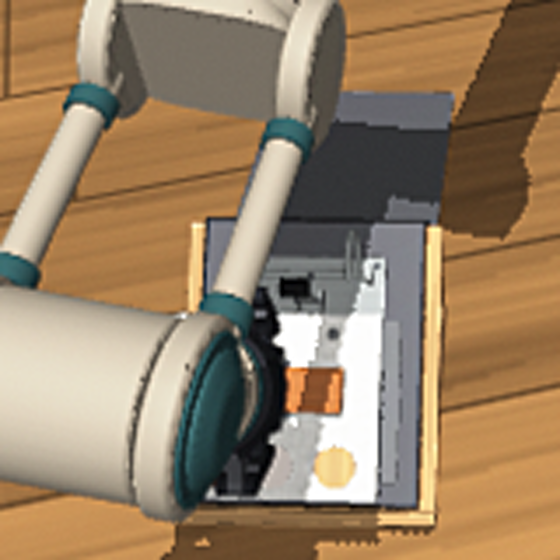

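The board is clear of the posts: the index's grey edge shows beneath it at crop (390,400), and the lever cap at (293,287) is still up.

Call:
{"api": "inch_along", "payload": {
  "increments": [
    [0,0,-0.02,0,0,0],
    [0,0,-0.02,0,0,0],
    [0,0,0,-0.06,-0.0095,-0.039],
    [0,0,0,-0.1,-0.016,-0.065],
    [0,0,0,-0.12,-0.019,-0.078],
    [0,0,0,-0.1,-0.016,-0.065],
    [0,0,0,-0.098,-0.0155,-0.065],
    [0,0,0,0,0,0]
  ]
}}

```text
t: 10.65
position: [0.6796, -0.2405, 0.2174]
tool_rot: [-2.153, -2.279, 0.004]
wrist_force: [-0.8, 0.2, -1.6]
width: 0.0302
grasp_force: 60.9
```

```bash
python3 - <<'E'
from h import *
to(TO-.012*np.array([np.cos(TY),np.sin(TY),0])+[0,0,.12],[0,0,-1],[np.cos(TY),np.sin(TY),0])
E
```

```text
rot [-0.006 -0.003 -0.001] then shift [ 0.439  -0.0774  0.0974] | shift now [ 0.4387 -0.0772  0.0992] tcp file [-36.5  -0.6 163.6] t 10.65
```

Call:
{"api": "inch_along", "payload": {
  "increments": [
    [0.02,-0.0035,0,0,0,0],
    [0.04,-0.007,0,-0.006,-0.003,0],
    [0.04,-0.007,0,0,0,0],
    [0.04,-0.007,0,0,0,0],
    [0.04,-0.007,0,0,0,0],
    [0.04,-0.007,0,0,0,0],
    [0.04,-0.007,0,0,0,0],
    [0.04,-0.007,0,0,0,0],
    [0.04,-0.007,0,0,0,0],
    [0.04,-0.007,0.01,0,0,0],
    [0.04,-0.007,0.02,0,0,0],
    [0.019,-0.011,0.02,0,0,0]
  ]
}}

```text
t: 11.85
position: [0.5752, 0.1961, 0.1656]
tool_rot: [2.152, 2.285, 0.004]
wrist_force: [0.1, -1.0, -2.2]
width: 0.0303
grasp_force: 60.9
```

Call:
{"api": "inch_along", "payload": {
  "increments": [
    [0,0,0.02,0,0,0],
    [0,0,0.02,0,0,0],
    [0,0,0,0,0,0],
    [0,0,0,0,0,0]
  ]
}}

```text
t: 12.25
position: [0.5755, 0.192, 0.1259]
tool_rot: [2.154, 2.282, 0.0]
wrist_force: [1.1, -0.1, -1.3]
width: 0.0303
grasp_force: 60.8
```

```bash
python3 - <<'E'
from h import *
to(TO-.012*np.array([np.cos(TY),np.sin(TY),0])+[0,0,.016],[0,0,-1],[np.cos(TY),np.sin(TY),0])
im=imaging.grab_frame("scene")[:,:,::-1]; cv2.imwrite("pics/s5.png",cv2.resize(im[130:290,250:410],(560,560),interpolation=cv2.INTER_CUBIC))
E
```

```text
rot [0.002 0.002 0.   ] then shift [0.0012 0.0016 0.1099] | shift now [0.0015 0.0013 0.1099] tcp file [ 107.  -392.1  -16.2] t 12.25
```

View pics/s5.png

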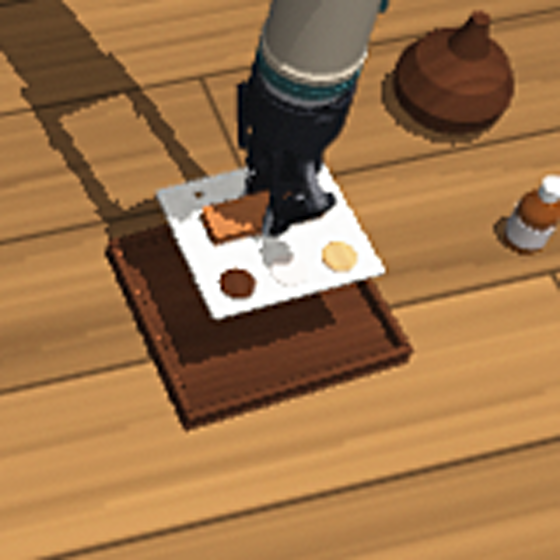

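The board is level over the tray and aligned with it, and the oil and diffuser are well clear. Lower.

Call:
{"api": "inch_along", "payload": {
  "increments": [
    [0.001,0.001,0.02,0,0,0],
    [0,0,0.025,0,0,0],
    [0,0,0.025,0,0,0],
    [0,0,0.015,0,0,0],
    [0,0,0.01,0,0,0],
    [0,0,0.005,0,0,0],
    [0,0,0,0,0,0],
    [0,0,0,0,0,0]
  ]
}}

```text
t: 13.1
position: [0.5774, 0.1921, 0.0274]
tool_rot: [2.153, 2.28, 0.005]
wrist_force: [0.0, 0.0, -2.2]
width: 0.0306
grasp_force: 60.9
```

Call:
{"api": "inch_along", "payload": {
  "increments": [
    [0,0,0.003,0,0,0],
    [0,0,0.003,0,0,0],
    [0,0,0,0,0,0],
    [0,0,0,0,0,0]
  ]
}}

```text
t: 13.5
position: [0.5765, 0.192, 0.0204]
tool_rot: [2.153, 2.281, 0.002]
wrist_force: [0.2, 0.0, -2.3]
width: 0.0301
grasp_force: 60.9
```

Call:
{"api": "inch_along", "payload": {
  "increments": [
    [0,0,0.002,0,0,0],
    [0,0,0.001,0,0,0],
    [0,0,0,0,0,0],
    [0,0,0,0,0,0]
  ]
}}

```text
t: 13.9
position: [0.5768, 0.192, 0.0178]
tool_rot: [2.153, 2.281, 0.003]
wrist_force: [-1.1, -0.3, 1.5]
width: 0.0301
grasp_force: 61.4
```

Call:
{"api": "inch_along", "payload": {
  "increments": [
    [0,0,0.0015,0,0,0],
    [0,0,0,0,0,0],
    [0,0,0,0,0,0]
  ]
}}

```text
t: 14.2
position: [0.5767, 0.192, 0.0173]
tool_rot: [2.153, 2.281, 0.004]
wrist_force: [-4.0, -0.5, 8.6]
width: 0.0304
grasp_force: 62.1
```

Contact with the floor. Release and go up.

Call:
{"api": "inch_along", "payload": {
  "increments": [
    [0,0,-0.001,0,0,0],
    [0,0,0,0,0,0],
    [0,0,0,0,0,0],
    [0,0,0,0,0,0],
    [0,0,0,0,0,0],
    [0,0,-0.01,0,0,0],
    [0,0,-0.02,0,0,0],
    [0,0,-0.04,0,0,0],
    [0,0,-0.05,0,0,0],
    [0,0,-0.05,0,0,0],
    [0,0,-0.05,0,0,0],
    [0,0,0,0,0,0]
  ],
  "finger_gap": 0.056
}}

```text
t: 15.4
position: [0.5797, 0.1934, 0.2463]
tool_rot: [2.146, 2.274, 0.024]
wrist_force: [-0.5, -0.8, 0.5]
width: 0.0563
grasp_force: 0.0
```

Run:
```python
from h import *
im=imaging.grab_frame("scene")[:,:,::-1]; cv2.imwrite("pics/s6.png",cv2.resize(im[140:300,130:390],(780,480),interpolation=cv2.INTER_CUBIC))
to(f2w(33,0,73)+[0,0,.06],[0,0,-1],FR[:,1]); print(monitor.observe()["joints"].round(2))
```

```text
rot [ 0.012  0.01  -1.255] then shift [-0.1052 -0.3936  0.0124] | shift now [-0.4068 -0.0226  0.0123] tcp file [ 159.8 -393.6   87.6] t 15.45
[ 0.21  0.31  1.42 -0.    1.39  0.15]
```

View pics/s6.png

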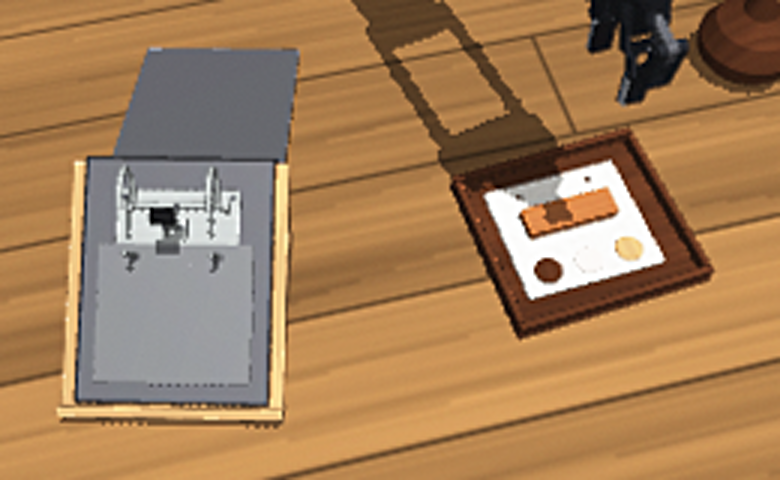

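The board lies flat and centred in the tray. In the file, the grey index is still on the posts, the rings are open and the cap is at about scene (184,212). Back to the lever.

Call:
{"api": "inch_along", "payload": {
  "increments": [
    [-0.04,0,0,0,0,0],
    [-0.04,0,0,0,0,0],
    [0,0,0,0.012,0.01,-0.14],
    [0,0,0,0,0,-0.14],
    [0,0,0,0,0,-0.14],
    [0,0,0,0,0,-0.14],
    [0,0,0,0,0,-0.14],
    [0,0,0,0,0,-0.14],
    [0,0,0,0,0,-0.14],
    [0,0,0,0,0,-0.14],
    [0,0,0,0,0,-0.135],
    [0,0,0,0,0,0]
  ],
  "finger_gap": 0.036
}}

```text
t: 16.65
position: [0.5794, 0.1125, 0.2359]
tool_rot: [-0.403, -3.103, -0.007]
wrist_force: [0.1, 0.2, 0.4]
width: 0.0361
grasp_force: 0.0
```

Run:
```python
from h import *
to(f2w(33,0,73)+[0,0,.041],[0,0,-1],FR[:,1]); print(proj("scene",[f2w(33,0,73),f2w(33,0,80)]))
im=imaging.grab_frame("scene").astype(int).sum(2); ys,xs=np.where(im[204:220,174:196]<120); print(xs.min()+174,xs.max()+174,ys.min()+204,ys.max()+204,xs.mean()+174,ys.mean()+204)
```

```text
rot [ 0.003 -0.013  0.   ] then shift [-0.0832 -0.3162  0.0249] | shift now [-0.0834 -0.3163  0.0229] tcp file [ 137.4 -316.2   92.2] t 16.65
[[183.87932044 212.01125809]
 [183.32504426 211.82913799]]
180 187 209 216 183.75 211.675
```

Cap is where predicted. TCP is high enough for the crossing.

Call:
{"api": "inch_along", "payload": {
  "increments": [
    [-0.0104,-0.0395,0,0,-0.013,0],
    [-0.0104,-0.0395,0,0,0,0],
    [-0.0104,-0.0395,0,0,0,0],
    [-0.0104,-0.0395,0,0,0,0],
    [-0.0104,-0.0395,0,0,0,0],
    [-0.0104,-0.0395,0,0,0,0],
    [-0.0104,-0.0395,0,0,0,0],
    [-0.0104,-0.0395,0,0,0,0],
    [0,0,0.015,0,0,0],
    [0,0,0,0,0,0],
    [0,0,0,0,0,0]
  ]
}}

```text
t: 17.8
position: [0.5796, -0.2136, 0.2203]
tool_rot: [0.406, 3.114, 0.007]
wrist_force: [-0.2, 0.3, 0.5]
width: 0.0364
grasp_force: 0.0
```

Run:
```python
from h import *
to(f2w(33,0,73)+[0,0,-.019],[0,0,-1],FR[:,1])
```

```text
rot [ 0.005  0.001 -0.001] then shift [ 0.0004 -0.001   0.0694] | shift now [ 0.0005 -0.0013  0.0694] tcp file [ 56.3  -1.  117.7] t 17.8
```

Call:
{"api": "inch_along", "payload": {
  "increments": [
    [0,-0.001,0.025,0,0,0],
    [0,0,0.025,0,0,0],
    [0,0,0.015,0,0,0],
    [0,0,0.004,0,0,0],
    [0,0,0,0,0,0],
    [0,0,0,0,0,0]
  ]
}}

```text
t: 18.4
position: [0.581, -0.2147, 0.1533]
tool_rot: [0.403, 3.11, 0.005]
wrist_force: [0.6, -0.5, 0.2]
width: 0.036
grasp_force: 0.0
```

Call:
{"api": "inch_along", "payload": {
  "increments": [
    [0,0,0,0,0,0],
    [0,0,0,0,0,0],
    [0,0,0,0,0,0],
    [0,0,0,0,0,0],
    [0,0,0,0,0,0]
  ],
  "finger_gap": 0.01,
  "grip_force": 40
}}

```text
t: 18.9
position: [0.5808, -0.2159, 0.1535]
tool_rot: [0.404, 3.109, 0.003]
wrist_force: [-1.6, -1.9, 5.9]
width: 0.021
grasp_force: 40.2
```

```bash
python3 - <<'E'
from h import *
to(f2w(33,0,73)+[0,0,-.019],[0,0,-1],FR[:,1])
M=R.from_rotvec(monitor.observe()["tool_rot"]).as_matrix(); c=[f2w(26+57*np.cos(a+.21),0,16+57*np.sin(a+.21)) for a in np.linspace(1.25,-.01,10)]
print((np.diff(c,axis=0)@M).round(4))
E
```

```text
rot [0.003 0.006 0.   ] then shift [0.0021 0.0009 0.0026] | shift now [0.0021 0.0009 0.0026] tcp file [23.5  0.9 59.5] t 18.9
[[ 0.0076  0.     -0.0025]
 [ 0.0079  0.     -0.0014]
 [ 0.008   0.     -0.0003]
 [ 0.0079 -0.      0.0008]
 [ 0.0077 -0.      0.0019]
 [ 0.0074 -0.      0.003 ]
 [ 0.0069 -0.      0.004 ]
 [ 0.0063 -0.      0.0049]
 [ 0.0055 -0.      0.0058]]
```

Call:
{"api": "inch_along", "payload": {
  "increments": [
    [0.0076,0,-0.0025,0,0,0],
    [0.0079,0,-0.0014,0,0,0],
    [0.008,0,-0.0003,0,0,0],
    [0.0079,0,0.0008,0,0,0],
    [0.0077,0,0.0019,0,0,0],
    [0.0074,0,0.003,0,0,0],
    [0.0069,0,0.004,0,0,0],
    [0.0063,0,0.0049,0,0,0],
    [0.0055,0,0.0058,0,0,0],
    [0.001,0,0.003,0,0,0],
    [0,0,0,0,0,0],
    [0,0,0,0,0,0]
  ]
}}

```text
t: 20.1
position: [0.5139, -0.1982, 0.1335]
tool_rot: [-0.404, -3.115, -0.004]
wrist_force: [-7.7, -0.5, 8.1]
width: 0.0208
grasp_force: 47.7
```

Run:
```python
from h import *
to(f2w(82,0,28)+[0,0,-.019],[0,0,-1],FR[:,1])
```

```text
rot [ 0.002 -0.     0.   ] then shift [-0.0027  0.0009 -0.0007] | shift now [-0.0027  0.0009 -0.0007] tcp file [75.1  0.9  9.3] t 20.1
```

Call:
{"api": "inch_along", "payload": {
  "increments": [
    [0,0,0,0,0,0],
    [0,0,0,0,0,0],
    [0,0,0,0,0,0],
    [0,0,-0.02,0,0,0],
    [0,0,-0.04,0,0,0],
    [0,0,-0.05,0,0,0],
    [0.04,0,-0.03,0,0,0],
    [0.05,0,0,0,0,0],
    [0.05,0,0,0,0,0],
    [0.04,0,0,0,0,0],
    [0,0,0,0,0,0],
    [0,0,0,0,0,0]
  ],
  "finger_gap": 0.036
}}

```text
t: 21.3
position: [0.3416, -0.1524, 0.2725]
tool_rot: [0.404, 3.11, 0.005]
wrist_force: [0.7, -0.9, 0.1]
width: 0.036
grasp_force: 0.0
```

Run:
```python
from h import *
im=imaging.grab_frame("scene"); cv2.imwrite("pics/s7.png",cv2.resize(im[140:300,130:390,::-1],(780,480),interpolation=cv2.INTER_CUBIC))
g=im.astype(int).sum(2); ys,xs=np.where(g[193:202,182:195]<70); print(xs.mean()+182,ys.mean()+193, ys.max()+193)
for a in(0,.06,.15,.3): print(a,proj("scene",f2w(26+57*np.cos(a+.21),0,16+57*np.sin(a+.21))))
print(monitor.observe()["position"])
```

```text
187.68 195.24 198
0 [[187.95263896 195.81740026]]
0.06 [[187.70669847 195.96870974]]
0.15 [[187.33687635 196.33351227]]
0.3 [[186.72576266 197.30697839]]
[ 0.34245774 -0.15282562  0.27239606]
```

View pics/s7.png

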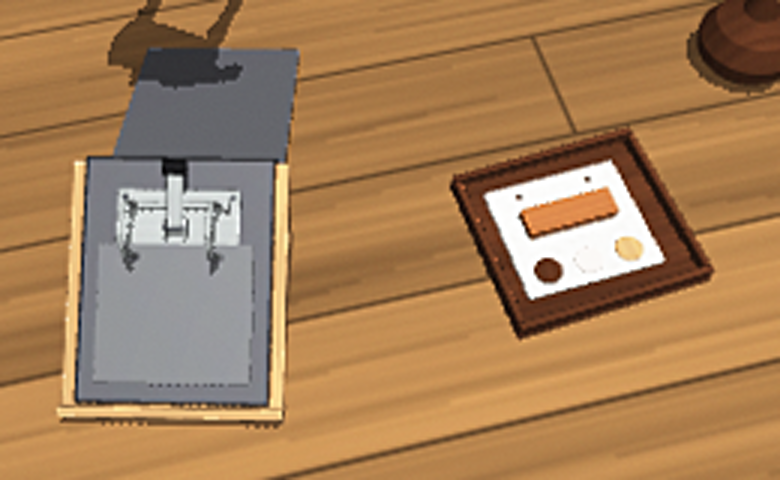

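The lever is home at the spine (crop (174,166), as in the first picture). The rings are shut on the posts over the grey board, and the finish board lies flat in the tray.

```bash
python3 -c "
from plant import env, imaging, monitor
print(env.sign_off())"
```

```text
the job is handed in; nothing more can be done
None
```

The job is handed in at about 21 s, with no verdict returned: the last picture shows the finish board flat, samples up, in the tray, and the lever home with the rings shut over the grey board; the arm went nowhere near the candle jar, diffuser or oil bottle.

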